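Set the tin gauge with its adjuster wheel

ROBOT

A 6-joint arm with a two-finger parallel gripper is mounted at the origin on a cart in front of the work surface, level with it; the furniture and walls round the work are solid. World frame = base frame: x ahead of the robot, y to its left, z up, the work surface at z = 0. Lengths are in m, angles in rad, forces in N, time in s.
With the tool pointing down it reaches from about 0.35 to 0.725 m from the base axis. Payload 6 kg.
Tool frame: the origin (TCP) lies midway between the tips of the shut fingers; the grasp point (between the pads) lies 19 mm behind it; z points along the fingers, y is the line along which they close (so a half turn about z gives the same grasp; the last joint's range is limited). The gripper opens to 85 mm and grips with 20 to 120 N. Pads are 22 mm wide; open, the fingers measure 114 mm over their backs; the gripper's body (76 mm by 85 mm) begins 54 mm behind the grasp point. The pads swing forward as they close: fully open they stand 13 mm farther back than shut.
Start: joints at [-0.892, 0.04, 0.085, 0, -1.615, -0.334], TCP at [0.203, -0.565, 0.231] pointing down, gripper open.
Joint ranges: [-2.56, 2.56], [-1.29, 2.01], [-1.08, 1.49], [-3.29, 1.98], [-2.81, -0.18], [-2.99, 2.99]. Speed limits (rad/s): [2.57, 2.57, 3.01, 3.14, 3.14, 3.14].

INTERFACE

Orientations are given as a rotation vector (axis times angle).
In Python, from workcell import r, effector, kinematics, imaging, look_for, trace gives the robot as it stands. Calls block until the motion is done:
- r.move_ptp(position, orientation): joint-space move of the TCP to a pose.
- r.move_straight(position, attitude=None, feed=0.15, f_stop=None): straight line of the TCP; attitude=None keeps the orientation; feed is the mean speed in m/s. With f_stop (N) it stops when the force on the tool has changed by that much, and returns True; else False.
- r.movej(angles): joint-space move.
- effector.open_gripper() and effector.gripper_close(): open the fingers fully, or close them until they stop; the grip force is fixed at half the most.
- r.hold(seconds).
- kinematics.solve_ik(position, orientation): joint angles nearest the present ones, or None.
- r.read_state(): the state.
- imaging.get_image(name): name is "scene" or "top" or "wrist"; returns the picture (420x560x3 uint8, red, green, blue); there is no depth.
- imaging.camera_model(name): a dict with "fx", "fy", "cx", "cy" (pixels), "cam_to_world" (4x4, takes a point from camera to world coordinates); the wrist camera has in their place "hand_eye" (4x4, takes a point from camera to tool coordinates, whose origin is the TCP and whose axes are the flange's). Camera axes: x right, y up, looking along -z (the intrinsics and any distortion apply to the point x, -y, -z); pixel columns grow to the right and rows downward; lengths in m; the calibration is good to about 2 mm. A picture is of the moment at which its call begins: read the wrist's pose just before it. camera_model takes no time and is no camera call.
A pose or a line that the arm cannot do raises r.IKError and nothing moves.
- r.sign_off(): hands the job in; it is judged then, once.
Trained networks look in the newest picture that a camera, given by its name, has taken for a name from the list of things; names that differ only in an ending like _2 or _b are one class to them, and where a whole thing is asked for, a point or a joint stands for the part that bears it (a point fixed in the world has none). Each returns a list of dicts, best first, with "p" (0 to 1); they miss things now and then, are a little off and sometimes report something else, mostly with a low value. They report only what shows in the picture. A call takes as long as a camera call.
- look_for(camera, target): "xyz" ([x, y, z] in m, in world coordinates, good to about 4 mm: the middle of the surface that is visible of it).
- trace(camera, target): "pixels" (420x560 bool, what is visible of it).
The state is a dict: "time": time; "qpos": joint angles; "qvel": joint speeds; "joint_efforts": joint torques, N m; "tool_pos": TCP position; "orientation": TCP orientation; "contact_force": force on the tool from outside, world axes, zero at the start; "ft_torque": the same for the moment, N m; "opening": opening from 0.0 (shut) to 1.0 (fully open); "grasp_force": force on a finger pad.
Only numpy, scipy, OpenCV 4.12 (cv2) and the standard library are available. Lean on these libraries where they do the work, as an engineer would, in place of code of your own. Each camera call takes 0.05 s, during which the arm holds its last target. There are 200 camera calls.

TASK

Set the tin-width gauge for the next batch: with the fingertips resting lightly on top of the knurled adjuster wheel, roll the wheel stroke by stroke until the gap has closed so far that the sliding jaw's pointer lines up with the mark on the index block. Work the wheel only, without gripping it: do not touch the jaw, its rack, the index block or the things around, lift nothing, and take the fingers off when it is set.

Things in the scene. Friction and masses are not known exactly. Their poses are not given: they have to be found in the camera images.
- tin_gauge: the tin-width gauge, fixed to the bench: grey bed plate 130 mm (its x) by 265 mm (its y), 10 mm thick, with a fixed aluminium jaw, 75 mm wide, 64 mm high, at its +y end (gripping face at y = +83 mm). Origin on the bench top; x across the gauge (away from the robot at yaw 0), y along the jaw's travel, z up. Two round bearing cheeks, 29 mm radius, flank the wheel; its rim stands 5 mm proud of them.
- adjuster_wheel: knurled steel adjuster wheel at the gauge's -y end, on edge: radius 34 mm, 28 mm wide, axle along the gauge's x. Origin at its centre, 46 mm above the bench; its frame turns with it. It sits with the sliding jaw on a sprung saddle: pressed from above, both sink up to 6 mm, at about 2 N plus 1.8 N per mm. It takes about 1.5 N along the rim to turn and stays where it is left.
- rim_top (a point): the highest point of the unpressed wheel's rim, 80 mm above the bench, fixed to the gauge, axes as the gauge's. Rolling the rim here towards the gauge's +y (towards the fixed jaw) closes the gap, the other way opens it again: the jaw moves the same way as the finger, 12 mm per radian of wheel, i.e. 0.35 mm for every 1 mm of rim.
- sliding_jaw: sliding aluminium jaw, 75 mm wide, top 64 mm above the bench, between wheel and fixed jaw, driven by the wheel along the gauge's y (60 mm travel). Origin 10 mm above the bench, at its gripping face. A steel rack bar 12 mm wide runs from it towards -y past the wheel, on its -x side, 26 to 38 mm from the wheel's middle, its top 66 mm above the bench.
- jaw_pointer (a point): tip of the dark cone pointer that sticks out of the sliding jaw's -x side at its gripping face, 21 mm above the bench. Axes as the gauge's.
- index_block: small dark steel index block, 16x16x14 mm with a round clamp screw on top, clamped on the scale strip along the gauge's -x edge; origin at its underside. To be left as it is.
- gauge_mark (a point): the gauge mark: tip of the small dark cone on the index block, pointing in +x at the jaw's pointer, 21 mm above the bench. Axes as the gauge's. The jaw starts 15 to 50 mm to the -y side of it.
- sample_tin_4: open round metal sample tin, 57 mm across, 35 mm high; a bystander beside the gauge, origin at the centre of its underside
- weight_0: brass weight with a knob, 33 mm across, 40 mm high; a bystander beside the gauge, origin at the centre of its underside
- weight_1: smaller brass weight with a knob, 25 mm across, 34 mm high; a bystander beside the gauge, origin at the centre of its underside
- stopper_1: rubber stopper, 33 mm across, 25 mm high; a bystander beside the gauge, origin at the centre of its underside
- tweezers: metal tweezers lying flat, 14x122x10 mm; a bystander beside the gauge, origin at the centre of its underside
- tin_lid_0: round metal tin lid lying flat, 58 mm across, 10 mm high; a bystander beside the gauge, origin at the centre of its underside

How it is judged:
On the way:
1. the fingers rest on the wheel (contact force between the fingers and adjuster_wheel above 0.5 N), for 0.1 s.
At the end, for the whole second after the job is handed in: the jaw's pointer stands within 3 mm of the gauge mark along the gauge, the jaw is at rest and the robot is clear (y of jaw_pointer in the frame of gauge_mark between -0.003 and 0.003 m and linear speed of sliding_jaw below 0.003 m/s); the robot touches nothing.
It fails at once if the wheel is pressed hard or gripped (over 35 N) (contact force between the fingers and adjuster_wheel above 35 N).
It fails at once if the sliding jaw or its rack is pushed directly (over 2 N) (contact force between anything else and sliding_jaw above 2 N).
It fails at once if the index block is pushed (over 2 N) (contact force between anything else and index_block above 2 N).
It fails at once if a thing beside the gauge is moved by more than 15 mm (distance of any of sample_tin_4, weight_0, weight_1, stopper_1, tweezers, tin_lid_0 from where it was at the start of the episode above 0.015 m).
It fails at once if the fingers press on or grip a thing beside the gauge (over 2 N) (contact force between the fingers and sample_tin_4 above 2 N or contact force between the fingers and weight_0 above 2 N or contact force between the fingers and weight_1 above 2 N or contact force between the fingers and stopper_1 above 2 N or contact force between the fingers and tweezers above 2 N or contact force between the fingers and tin_lid_0 above 2 N).
It also fails if it takes over 45 s, if anything falls off the work surface, if the arm or the gripper's body presses on something with over 40 N, if the wrist force passes 120 N, or if a joint passes its speed limit or range.

## Working session

There is one attempt and no reset: what is moved stays moved. The work goes in short steps, each a Python script; the robot and the scene stay as the last script left them, time stands still between calls to the robot, and variables do not carry over. Pictures are saved under pics/ and viewed, at most 10 in all, crops included, and the job is handed in when it is done.

```bash
mkdir -p pics; ls; python3 - <<'E'
from workcell import r, imaging, look_for
import cv2
for c in ("scene","top"):
    im=imaging.get_image(c); cv2.imwrite(f"pics/{c}0.png",im[:,:,::-1])
    m=imaging.camera_model(c); print(c,{k:(v if k!="cam_to_world" else [[round(float(a),3) for a in q] for q in v]) for k,v in m.items()})
    for n in ("adjuster_wheel","sliding_jaw","index_block","jaw_pointer","gauge_mark","tin_gauge"):
        try: print(n,[([round(float(a),4) for a in d["xyz"]],round(d["p"],2)) for d in look_for(c,n)[:2]])
        except Exception as e: print(n,e)
s=r.read_state(); print(s["time"],s["tool_pos"],s["orientation"])
E
```

```text
pics
scene {'fx': 484.89150462461384, 'fy': 484.89150462461384, 'cx': 280.37718786232676, 'cy': 216.3495859917427, 'cam_to_world': [[-0.827, 0.358, -0.433, 0.17], [-0.562, -0.512, 0.65, 0.645], [0.011, 0.781, 0.625, 0.615], [0.0, 0.0, 0.0, 1.0]]}
adjuster_wheel [([0.489, 0.0621, 0.0702], 0.58)]
sliding_jaw [([0.473, 0.1171, 0.0614], 0.93)]
index_block [([0.4198, 0.1828, 0.0312], 0.61)]
jaw_pointer [([0.4693, 0.1227, 0.0602], 0.92)]
gauge_mark [([0.4227, 0.1802, 0.0318], 0.49)]
tin_gauge [([0.4699, 0.1312, 0.0106], 0.75), ([0.4757, -0.0841, 0.0187], 0.39)]
top {'fx': 522.3647485182656, 'fy': 522.3647485182656, 'cx': 278.1987528488294, 'cy': 212.03537724211253, 'cam_to_world': [[-0.008, 0.997, -0.082, 0.462], [-1.0, -0.008, -0.008, 0.05], [-0.009, 0.082, 0.997, 1.053], [0.0, 0.0, 0.0, 1.0]]}
adjuster_wheel [([0.4993, 0.0459, 0.0763], 0.66)]
sliding_jaw [([0.4744, 0.1042, 0.0669], 0.83)]
index_block [([0.425, 0.1792, 0.0288], 0.62)]
jaw_pointer [([0.4227, 0.1793, 0.0295], 0.72), ([0.4653, 0.1033, 0.0633], 0.59)]
gauge_mark []
tin_gauge [([0.478, 0.1124, 0.0146], 0.76)]
0.7 [ 0.20281905 -0.56464084  0.23129133] [ 5.38911192e-01 -3.09501758e+00 -1.16498291e-04]
```

View pics/scene0.png

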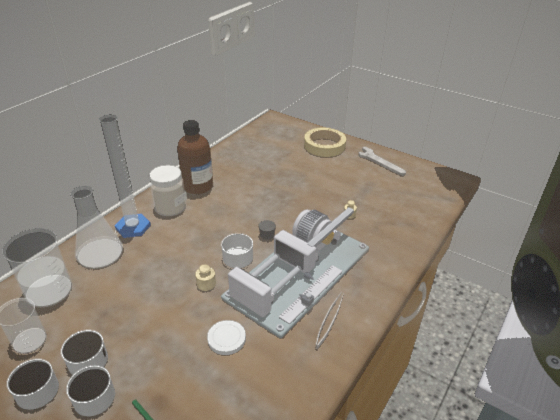

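View pics/top0.png

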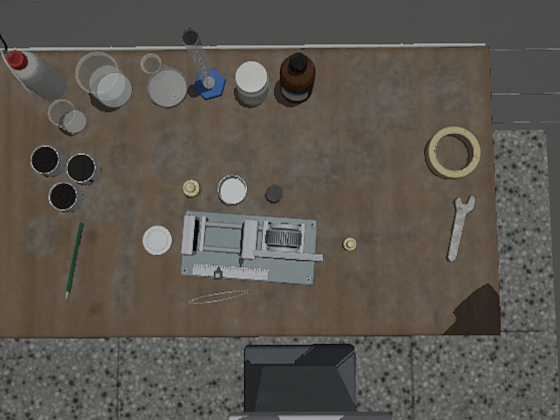

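The top view shows the gauge with wheel at about (284,236), jaw at about (249,239), index block at (218,273) and long axis turned about -3.7° from world y. Next is a close look with the wrist camera.

```bash
cat > h.py <<'E'
from workcell import r, effector, kinematics, imaging, look_for, trace
import numpy as np, cv2
from scipy.spatial.transform import Rotation as Ro
def att(yaw, flip=1):
    y=flip*np.array([-np.sin(yaw),np.cos(yaw),0]); z=np.array([0,0,-1.]); x=np.cross(y,z)
    return Ro.from_matrix(np.c_[x,y,z]).as_rotvec()
def wristT():
    s=r.read_state(); T=np.eye(4); T[:3,:3]=Ro.from_rotvec(s["orientation"]).as_matrix(); T[:3,3]=s["tool_pos"]
    return T@np.array(imaging.camera_model("wrist")["hand_eye"])
def shot(name,f):
    T=wristT() if name=="wrist" else np.array(imaging.camera_model(name)["cam_to_world"])
    im=imaging.get_image(name); cv2.imwrite(f,im[:,:,::-1]); np.save(f[:-4]+".npy",T); return im,T
def ray(name,T,uv,z):
    m=imaging.camera_model(name)
    d=T[:3,:3]@np.array([(uv[0]-m["cx"])/m["fx"],-(uv[1]-m["cy"])/m["fy"],-1]); return T[:3,3]+d*(z-T[2,3])/d[2]
E
python3 - <<'E'
from h import *
m=imaging.camera_model("wrist"); print({k:np.round(v,3) for k,v in m.items()})
H=np.array(m["hand_eye"])
best=None
for f in (1,-1):
    a=att(-0.065,f); R=Ro.from_rotvec(a).as_matrix()
    # camera centre axis hits (0.455,0.13,0.04)
    for z in (0.2,):
        c=R@H[:3,3]; d=R@(-H[:3,2]); hgt=z+c[2]-0.04; p=np.array([0.45,0.12,0])-c*[1,1,0]-d/(-d[2])*hgt*[1,1,0]; p[2]=z
        q=kinematics.solve_ik(p,a); print(f,p,q)
        if q is not None and (best is None or abs(q[5])<abs(best[2][5])): best=(p,a,q)
p,a,q=best
effector.gripper_close()
s=r.read_state()
r.move_straight([*s["tool_pos"][:2],0.25]) if s["tool_pos"][2]<0.22 else None
r.move_ptp(p,a)
shot("wrist","pics/w1.png")
for n in ("adjuster_wheel","sliding_jaw","index_block"):
    print(n,[([round(float(x),4) for x in d["xyz"]],round(d["p"],2)) for d in look_for("wrist",n)[:2]])
s=r.read_state(); print(s["time"],s["tool_pos"],s["opening"],s["contact_force"],a)
E
```

```text
{'fx': np.float64(375.546), 'fy': np.float64(375.546), 'cx': np.float64(279.911), 'cy': np.float64(204.224), 'hand_eye': array([[ 0.001,  0.96 ,  0.279,  0.07 ],
       [ 1.   , -0.001, -0.001, -0.001],
       [-0.001,  0.279, -0.96 , -0.144],
       [ 0.   ,  0.   ,  0.   ,  1.   ]])}
1 [0.43229814 0.12167971 0.2       ] [ 7.27239768e-01 -3.76879512e-01 -3.38665722e-01 -4.44089210e-16
 -1.60901012e+00 -2.36303609e+00]
-1 [0.46770186 0.11832029 0.2       ] [ 0.66728779 -0.2805545  -0.26489324  0.         -1.58645759  0.83850854]
adjuster_wheel [([0.5047, 0.0536, 0.0767], 0.57), ([0.593, 0.2287, 0.0276], 0.33)]
sliding_jaw [([0.4709, 0.1065, 0.066], 0.58), ([0.4868, -0.0774, 0.0191], 0.34)]
index_block [([0.4275, 0.1793, 0.0276], 0.83)]
4.2583 [0.46784404 0.11792647 0.19999322] -0.001384743601723043 [ 0.81742137 -0.66878183  0.03399714] [ 3.13993365 -0.10208379  0.        ]
```

View pics/w1.png

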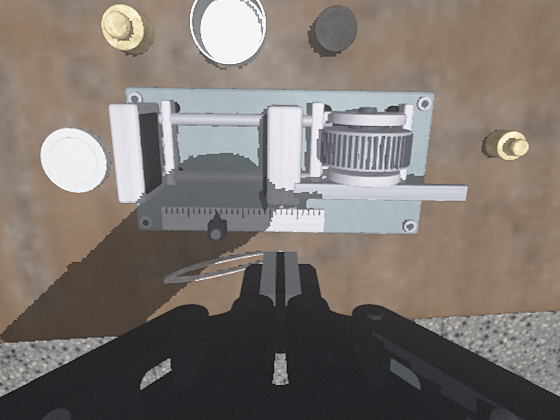

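The wrist view shows the wheel at (367,150), the jaw at (283,150), the index block at (217,228) and the bed screws at the corners. The pointer needs zooming in on.

```bash
python3 - <<'E'
import cv2
im=cv2.imread("pics/w1.png"); cv2.imwrite("pics/w1c.png",cv2.resize(im[180:250,190:350],None,fx=5,fy=5,interpolation=cv2.INTER_CUBIC))
E
```

```text
(no output)
```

View pics/w1c.png

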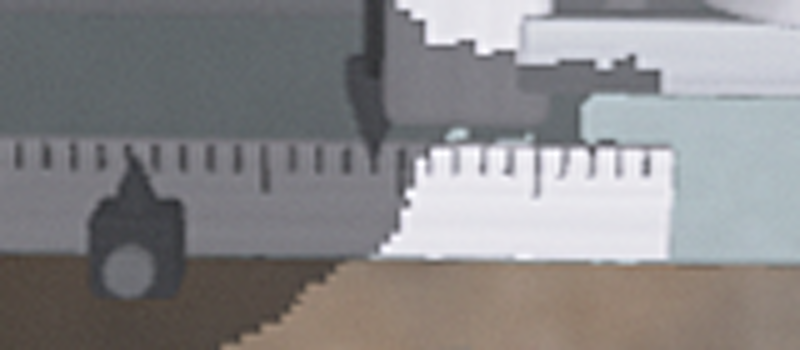

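The pointer tip is at about (264.6,211.6) and the mark tip at about (215.6,210.0) in the full picture.

```bash
python3 - <<'E'
from h import *
T=np.load("pics/w1.npy")
P=lambda u,v,z:ray("wrist",T,(u,v),z)
a,b=P(424,103,.012)-P(137,98,.012),P(409,226,.012)-P(145,222,.012)
yaws=[np.arctan2(d[0],-d[1]) for d in (a,b)]; print("yaw",np.array(yaws), np.linalg.norm(a),np.linalg.norm(b))
yaw=np.mean(yaws); yd=np.array([-np.sin(yaw),np.cos(yaw),0]); xd=np.array([np.cos(yaw),np.sin(yaw),0])
pt,mk=P(264.6,211.6,.021),P(215.6,210,.021); print(pt,mk,"gap",(mk-pt)@yd,"dx",(mk-pt)@xd)
c=sum(P(u,v,.012) for u,v in ((424,103),(137,98),(409,226),(145,222)))/4; print("centre",c)
for u,v,z in ((320,150,.046),(412,150,.046),(366,130,.078),(366,171,.078)): p=P(u,v,z); print(p,"gauge xy",(p-c)@xd,(p-c)@yd)
E
```

```text
yaw [-0.08201716 -0.08100748] 0.24433288734991893 0.24652719550669774
[0.43971991 0.13299642 0.021     ] [0.44408203 0.1768218  0.021     ] gap 0.044035038935146605 dx 0.000779285249886171
centre [0.47944757 0.11754026 0.012     ]
[0.49551516 0.08371468 0.046     ] gauge xy 0.018768386771553947 -0.032405006048760246
[0.4907742  0.01103031 0.046     ] gauge xy 0.019961281442611042 -0.10523406925979462
[0.51203807 0.054349   0.078     ] gauge xy 0.03762745631290506 -0.0603278531262263
[0.48299351 0.05439055 0.078     ] gauge xy 0.008675949858674866 -0.06265131198118655
```

```bash
cat >> h.py <<'E'
yaw=-0.0815; yd=np.array([-np.sin(yaw),np.cos(yaw),0]); C=np.array([0.4975,0.0510,0]); A=att(yaw,-1)
W1=[0.46784404,0.11792647,0.2]; A1=att(-0.065,-1)
def at(s,z): return C+yd*s+[0,0,z]
def F(): s=r.read_state(); return np.round(s["contact_force"],1),np.round(s["tool_pos"],4),round(s["time"],2)
def stroke(a,b,zc,press=0.003,feed=0.06):
    r.move_straight(at(a,zc+.012),feed=0.15); r.move_straight(at(a,zc-press),feed=0.04); print("down",F())
    r.move_straight(at((a+b)/2,zc-press),feed=feed); print("mid",F())
    r.move_straight(at(b,zc-press),feed=feed); print("end",F())
    r.move_straight(at(b,zc+.012),feed=0.1)
E
python3 - <<'E'
from h import *
r.move_ptp(at(-.018,.11),A); r.move_straight(at(-.018,.09),feed=.1); print(F())
hit=r.move_straight(at(-.018,.072),feed=.02,f_stop=2.5); print(hit,F())
zc=r.read_state()["tool_pos"][2]
r.move_straight(at(-.018,zc-.002),feed=.03); print(F())
r.move_straight(at(0,zc-.002),feed=.06); print(F())
r.move_straight(at(.018,zc-.002),feed=.06); print(F())
r.move_straight(at(.018,.095),feed=.1); print(F())
r.move_ptp(W1,A1); im,T=shot("wrist","pics/w2.png"); print(F())
cv2.imwrite("pics/w2c.png",cv2.resize(im[180:250,190:350,::-1],None,fx=5,fy=5,interpolation=cv2.INTER_CUBIC))
E
```

```text
(array([0.4, 0.7, 0.5]), array([0.4961, 0.0336, 0.0904]), 5.18)
True (array([-0.5,  0.7,  4.7]), array([0.4961, 0.0329, 0.0772]), 5.83)
(array([-3. , -0. ,  5.8]), array([0.4962, 0.0329, 0.076 ]), 6.08)
(array([-4.5,  1.9,  8.8]), array([0.4977, 0.0513, 0.0764]), 6.53)
(array([-1.5,  3.6,  4.4]), array([0.4992, 0.0696, 0.0754]), 6.98)
(array([-0.1, -0.8, -0.2]), array([0.499 , 0.0687, 0.095 ]), 7.33)
(array([ 0.1,  0.2, -1.7]), array([0.4674, 0.1179, 0.1988]), 7.93)
```

View pics/w2c.png

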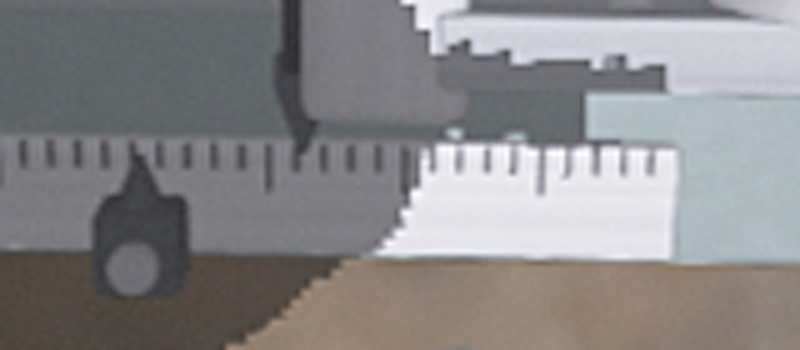

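The stroke worked: pointer tip at crop (299,150), mark at (134,150), so about 30 mm is left. I'll do two more strokes of the same kind and look again.

```bash
python3 - <<'E'
from h import *
r.move_ptp(at(-.018,.1),A)
for _ in range(2): stroke(-.018,.018,.0772,.002)
r.move_straight(at(.018,.1)); r.move_ptp(W1,A1); r.hold(.3); im,T=shot("wrist","pics/w3.png"); print(F())
cv2.imwrite("pics/w3c.png",cv2.resize(im[180:250,170:270,::-1],None,fx=8,fy=8,interpolation=cv2.INTER_CUBIC))
E
```

```text
down (array([-0.4,  0. ,  5.3]), array([0.4966, 0.0329, 0.0763]), 9.28)
mid (array([-1.7,  0.8,  8.2]), array([0.4982, 0.0514, 0.0767]), 9.73)
end (array([1.4, 3. , 3.8]), array([0.4995, 0.0697, 0.0756]), 10.18)
down (array([-1.9, -1.2,  6.2]), array([0.4964, 0.0331, 0.076 ]), 11.37)
mid (array([-2.9,  1.4,  8.2]), array([0.498 , 0.0517, 0.0764]), 11.82)
end (array([-0.3,  3.1,  3.4]), array([0.4993, 0.0698, 0.0753]), 12.27)
(array([-0.4,  1. , -0.3]), array([0.4677, 0.1175, 0.1992]), 13.69)
```

View pics/w3c.png

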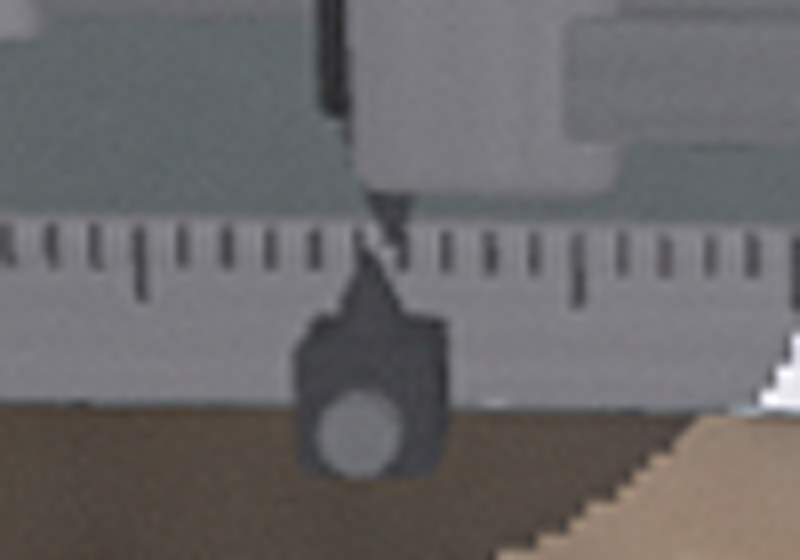

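The pointer tip is at about (392,243) and the mark tip at (372,245), so about 2.3 mm is left. I'll make a short 5 mm stroke, then check from right above at closer range.

```bash
python3 - <<'E'
from h import *
r.move_ptp(at(-.0025,.1),A)
stroke(-.0025,.0025,.0772,.002,.02)
r.move_straight(at(.0025,.12)); r.move_ptp([.4534,.173,.15],A); r.hold(.4); im,T=shot("wrist","pics/w4.png"); print(F())
m=imaging.camera_model("wrist"); p=np.linalg.inv(T)@[.4441,.1768,.021,1]; u=int(m["cx"]-m["fx"]*p[0]/p[2]); v=int(m["cy"]+m["fy"]*p[1]/p[2]); print(u,v)
cv2.imwrite("pics/w4c.png",cv2.resize(im[v-37:v+37,u-50:u+50,::-1],None,fx=8,fy=8,interpolation=cv2.INTER_CUBIC))
E
```

```text
down (array([-1.9,  1.6,  8.1]), array([0.498 , 0.0488, 0.0766]), 15.01)
mid (array([-2. ,  0.1,  8.9]), array([0.4982, 0.051 , 0.0767]), 15.28)
end (array([-1.4, -0.1,  7.2]), array([0.4984, 0.0534, 0.0767]), 15.56)
(array([ 0.2, -0.1, -0.6]), array([0.4535, 0.1726, 0.1499]), 17.24)
274 206
```

View pics/w4c.png

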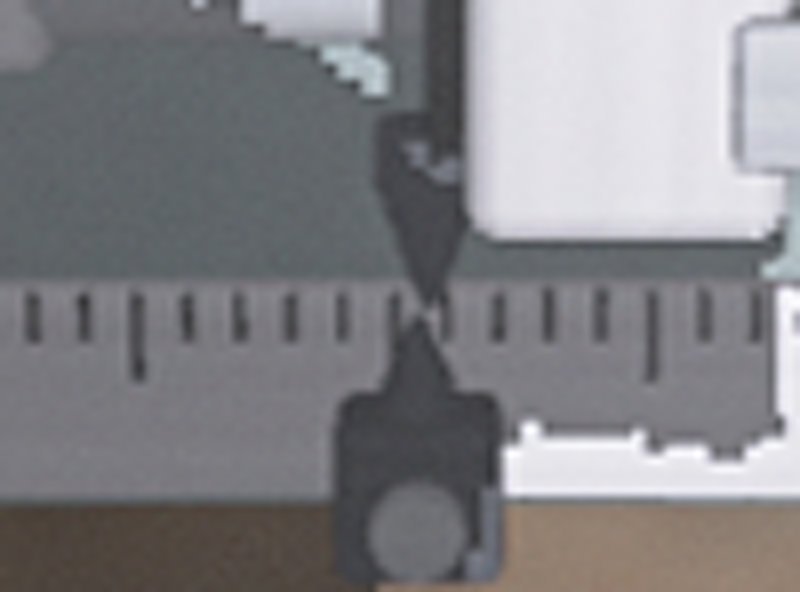

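From close above, the pointer tip at (430,305) and the mark tip at (418,318) are about 1.1 mm apart along the gauge, inside the 3 mm limit. The fingers are off the wheel and clear, so I'm handing in.

```bash
python3 -c "
from workcell import r
print(r.read_state()['time'], r.sign_off())"
```

```text
the job is handed in; nothing more can be done
17.2417 None
```

The gauge is set and handed in at 17.2 s: the last close view put the pointer about 1.1 mm short of the mark (limit 3 mm) with the fingers clear of the wheel; no verdict was returned.

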